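# Push the block row home in the glue-up jig and swing the hold-down over it

### The job

Four wood blocks stand in a row in the channel of the glue-up jig. Only pushing with the fingertips and lifting nothing, push on the last block, the one furthest from the end stop, so that the whole row slides as one train along the channel until the leading block is fully home against the end stop and no gaps are left, touching none of the other three blocks. Then push the hold-down bar on the stop round with the fingertips until it lies in line with the row, over the leading block, and leave the things lying round the jig where they are.

Things in the scene. Friction and masses are not known exactly. Their poses are not given: they have to be found in the camera images.
- rail: the glue-up jig, fixed: a plywood base 112 (x) x 440 (y) x 12 mm with two low dark wood guides along y that form a channel 54 mm wide and 340 mm long; the guides are 18 mm wide and 18 mm high, their tops 30 mm above the bench. Origin at the centre of the base's underside, on the bench; y runs along the channel to the left, x across it away from the robot; the jig may be turned by up to 0.25 rad.
- stop: the end stop, fixed at one end of the channel (at the left, +y, or at the right, -y, end of the jig: look which; its centre is 195 mm from the jig's centre): a dark wood block 50 mm across (x), 36 mm along the channel (y), 63 mm high; the face that blocks the row is 18 mm from its centre, on the side of the row. Origin on the jig's base under its centre. Axes as the jig's.
- bare_plate: flat steel foot plate 74x36x4 mm at the other, open end of the channel, fixed; not used. Origin at the centre of its underside. Axes as the jig's.
- hold_bar: the hold-down: aluminium bar 74x18x9 mm, turning on top of the stop about the vertical; underside 77 mm above the bench. Origin on the pivot axis; x along the bar to its free end, 62 mm away. At the start it points behind the jig (+x); it turns 90 degrees to either side, stiffly (about 1 N at the pin), and stays where left.
- bar_pin (a point): middle of the upright steel pin near the bar's free end, by which the bar is pushed round: 12 mm diameter, 28 mm tall (86 to 114 mm above the bench), 50 mm from the pivot
- bar_over (a point): point at the underside of the bar, 42 mm from the pivot, which comes over the middle of the leading block
- bar_pivot (a point): the pivot of the bar, at the bar's underside
- block_left: wood block 50 (x) x 48 (y) x 58 mm, loose, 0.08 kg, at the left (+y) end of the row; origin at the centre of its underside, on the jig's base (12 mm above the bench). It leads if the stop is at the left, else it is the last. The blocks start 0 to 1 mm apart.
- block_mid_left: wood block 50x50x70 mm, loose, 0.1 kg, second from the left; origin at the centre of its underside, on the jig's base (12 mm above the bench)
- block_mid_right: wood block 50x50x70 mm, loose, 0.1 kg, third from the left; origin at the centre of its underside, on the jig's base (12 mm above the bench)
- block_right: wood block 46x46x60 mm, loose, 0.07 kg, at the right (-y) end of the row; origin at the centre of its underside, on the jig's base (12 mm above the bench). It leads if the stop is at the right, else it is the last.
- tape_measure: yellow tape measure, 83x36x64 mm, loose, bystander just behind the jig; origin at the centre of its underside
- pencil: flat red carpenter pencil, 151x14x7 mm, loose, bystander lying in front of the jig; origin at the centre of its underside
- wax_jar: round jar, 67 mm across, 60 mm tall, loose, bystander beyond the jig's right end; origin at the centre of its underside
- marker: white and black marker pen, 129x15x17 mm, loose, bystander lying behind the jig; origin at the centre of its underside
- awl: awl with a brown handle, 111x22x26 mm, loose, bystander beyond the jig's left end; origin at the centre of its underside
Mind the look-alikes: they are no part of the job. Leave any black or red look-alike of the block_mid_right alone.

How it is judged:
By the outcome, as a careful person would: the job done as asked, in the order asked, and still so for the second after the job is handed in, with the robot touching nothing.
It also fails if it takes over 48 s, if anything falls off the work surface, if the arm or the gripper's body presses on something with over 40 N, if the wrist force passes 120 N, or if a joint passes its speed limit or range.

### The arm

A 6-joint arm with a two-finger parallel gripper is mounted at the origin on a cart in front of the work surface, level with it; the furniture and walls round the work are solid. World frame = base frame: x ahead of the robot, y to its left, z up, the work surface at z = 0. Lengths are in m, angles in rad, forces in N, time in s.
With the tool pointing down it reaches from about 0.4 to 0.925 m from the base axis. Payload 3.4 kg.
Tool frame: the origin (TCP) lies midway between the tips of the shut fingers; the grasp point (between the pads) lies 19 mm behind it; z points along the fingers, y is the line along which they close (so a half turn about z gives the same grasp; the last joint's range is limited). The gripper opens to 85 mm and grips with 20 to 120 N. Pads are 22 mm wide; open, the fingers measure 114 mm over their backs; the gripper's body (76 mm by 85 mm) begins 54 mm behind the grasp point. The pads swing forward as they close: fully open they stand 13 mm farther back than shut.
Start: joints at [-1.308, 0.307, 1.506, -0, 1.328, -0.073], TCP at [0.189, -0.543, 0.231] pointing down, gripper open.
Joint ranges: [-3.12, 3.12], [-1.05, 2.28], [0.14, 2.33], [-1.42, 4.57], [0.1, 2.73], [-2.68, 2.68]. Speed limits (rad/s): [2.57, 2.57, 3.14, 3.14, 3.14, 3.14].

### API

Orientations are given as a unit quaternion [w, x, y, z].
In Python, from workcell import goto, move_l, goto_joints, open_jaws, gripper_close, wait, ik, read_state, capture, camera_params, MotionError, job_done, cut_out, landmark_of gives the robot as it stands. Calls block until the motion is done:
- goto(position, orientation): joint-space move of the TCP to a pose.
- move_l(position, orientation=None, vel=0.15): straight line of the TCP; orientation=None keeps the orientation; vel is the mean speed in m/s.
- goto_joints(angles): joint-space move.
- open_jaws() and gripper_close(): open the fingers fully, or close them until they stop; the grip force is fixed at half the most.
- wait(seconds).
- ik(position, orientation): joint angles nearest the present ones, or None.
- read_state(): the state.
- capture(name): name is "side" or "top"; returns (picture, depth): 480x640x3 uint8, blue, green, red; 480x640 float32, m along the optical axis (not along the pixel's ray), 0 where there is no reading.
- camera_params(name): a dict with "fovy" (degrees; the focal length in pixels is half the picture's height over the tangent of half this angle, whatever the lens; pixels are square), "cx", "cy" (the principal point, pixels), "k1" (the pictures are not rectified: a ray, as slopes to the right and down, at radius r is drawn at 1 + k1 r^2 times it, then the intrinsics apply), "origin" and "rotation" of the camera in the world. Camera axes: x right, y up, looking along -z (the intrinsics and any distortion apply to the point x, -y, -z); pixel columns grow to the right and rows downward; lengths in m; the calibration is good to about 2 mm. A picture is of the moment at which its call begins. camera_params takes no time and is no camera call.
A pose or a line that the arm cannot do raises MotionError and nothing moves.
- job_done(): hands the job in; it is judged then, once.
Trained networks look in the newest picture that a camera, given by its name, has taken for a name from the list of things; names that differ only in an ending like _2 or _b are one class to them, and where a whole thing is asked for, a point or a joint stands for the part that bears it (a point fixed in the world has none). Each returns a list of dicts, best first, with "conf" (0 to 1); they miss things now and then, are a little off and sometimes report something else, mostly with a low value. They report only what shows in the picture. A call takes as long as a camera call. They do not tell look-alikes from the thing itself.
- cut_out(camera, query): "pixels" (480x640 bool, what is visible of it) and "rect" ([left, top, width, height] in pixels, round what is visible of it).
- landmark_of(camera, query): "pixel" ([column, row] in pixels: a listed point, or the origin of a listed thing).
The state is a dict: "time_s": time; "joints": joint angles; "dq": joint speeds; "joint_efforts": joint torques, N m; "eef_pos": TCP position; "eef_rot": TCP orientation; "wrist_force": force on the tool from outside, world axes, zero at the start; "ft_torque": the same for the moment, N m; "width": finger opening in m; "grip_force": force on a finger pad.
Only numpy, scipy, OpenCV 4.12 (cv2) and the standard library are available. Lean on these libraries where they do the work, as an engineer would, in place of code of your own. Each camera call takes 0.05 s, during which the arm holds its last target. There are 200 camera calls.

## Working session

There is one attempt and no reset: what is moved stays moved. The work goes in short steps, each a Python script; the robot and the scene stay as the last script left them, time stands still between calls to the robot, and variables do not carry over. Pictures are saved under pics/ and viewed, at most 10 in all, crops included, and the job is handed in when it is done.

```bash
mkdir -p pics; ls
python3 - <<'E'
from workcell import *
import cv2
for n in("top","side"):
    p,d=capture(n); cv2.imwrite(f"pics/{n}0.png",p); print(camera_params(n))
print(read_state())
E
```

```text
pics
{'fovy': 43.86769098569078, 'cx': 315.45151657691537, 'cy': 245.1320291070016, 'k1': 0.06278725593427636, 'origin': array([0.30981142, 0.00513355, 1.24333252]), 'rotation': array([-0.70056048, -0.06065673,  0.07192095,  0.70736352])}
{'fovy': 52.400183616048565, 'cx': 319.5492733319635, 'cy': 227.44862320617133, 'k1': -0.1166174992476633, 'origin': array([0.31541945, 0.91084836, 0.48457932]), 'rotation': array([-0.10967406, -0.06897998,  0.54359828,  0.8292854 ])}
{'time_s': 0.1, 'joints': array([-1.30851771e+00,  3.07513124e-01,  1.50751549e+00,  1.35031836e-05,
        1.32842333e+00, -7.35044565e-02]), 'dq': array([-0.00072114, -0.00350906, -0.00508862,  0.00075139,  0.00038308,
        0.00091569]), 'joint_efforts': array([ 1.60643322e-03, -4.58527243e+01, -2.52607548e+01,  3.89355978e-05,
        5.52752463e-03,  3.19169578e-05]), 'eef_pos': array([ 0.18928582, -0.5422966 ,  0.2304749 ]), 'eef_rot': array([-9.26125721e-04,  9.85939136e-01,  1.67102230e-01, -8.10927820e-05]), 'wrist_force': array([ 0.10202097,  0.72137177, -0.69848776]), 'ft_torque': array([ 0.00988365, -0.00672803, -0.02882378]), 'grip_force': 0.0, 'width': 0.0853806359344388}
```

View pics/top0.png

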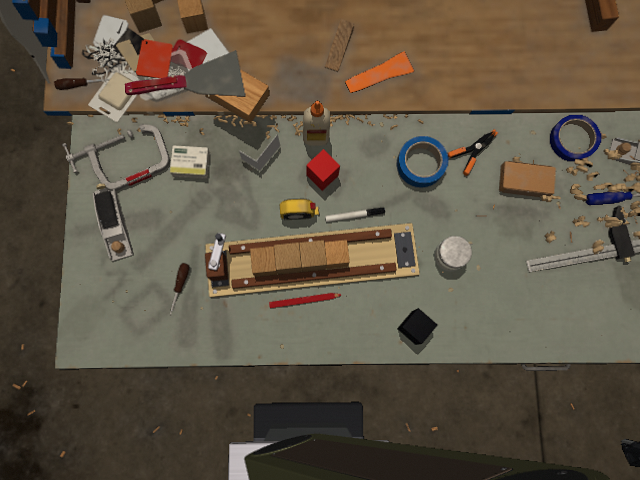

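View pics/side0.png

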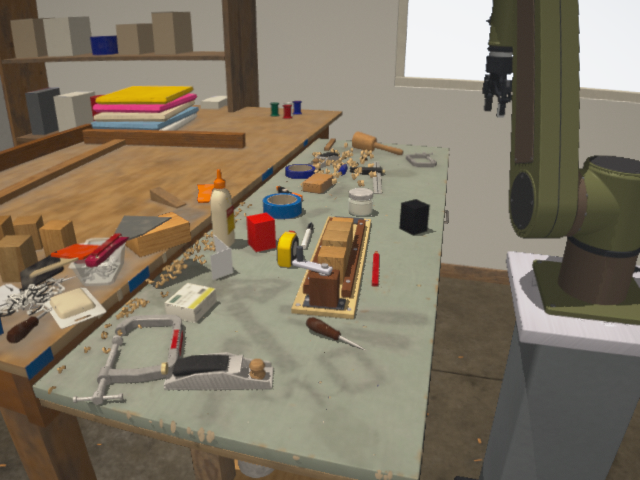

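The top view shows the stop at the left end (217,262), so the last block is block_right (~(338,254)). The bar pin is at about (219,237). The jar is at (455,252), clear of the open end at (405,250).

```bash
cat > h.py <<'E'
from workcell import *
import numpy as np, cv2
from scipy.spatial.transform import Rotation as R
def ray(cam,uv):
    c=camera_params(cam); f=240/np.tan(np.radians(c["fovy"]/2))
    uv=np.atleast_2d(np.array(uv,float)); d=np.c_[uv[:,0]-c["cx"],uv[:,1]-c["cy"]]/f
    s=d.copy()
    for _ in range(20): s=d/(1+c["k1"]*(s**2).sum(1,keepdims=True))
    q=np.array(c["rotation"]); M=R.from_quat(q[[1,2,3,0]]).as_matrix()
    return np.array(c["origin"]), np.c_[s[:,0],-s[:,1],-np.ones(len(s))]@M.T
def onz(cam,uv,z):
    o,r=ray(cam,uv); return o+r*((z-o[2])/r[:,2])[:,None]
def cloud(cam,mask,dep):
    v,u=np.nonzero(mask&(dep>0)); o,r=ray(cam,np.c_[u,v]); return o+r*dep[v,u][:,None]
E
python3 - <<'E'
from h import *
np.set_printoptions(precision=4,suppress=True)
Z=dict(rail=0,stop=.012,bare_plate=.012,bar_pin=.1,bar_pivot=.077,bar_over=.077,block_left=.012,block_mid_left=.012,block_mid_right=.012,block_right=.012,wax_jar=0,tape_measure=0)
for cam in("top","side"):
    p,d=capture(cam)
    for n,z in Z.items():
        print(cam,n,[(round(l["conf"],2),np.round(l["pixel"]),onz(cam,l["pixel"],z)[0]) for l in landmark_of(cam,n)[:2]])
    for n in("block_left","block_mid_left","block_mid_right","block_right","rail","hold_bar","tape_measure"):
        for c in cut_out(cam,n)[:2]:
            P=cloud(cam,c["pixels"],d); m=c["pixels"].astype(np.uint8)
            zt=np.percentile(P[:,2],90); T=P[abs(P[:,2]-zt)<.006][:,:2]
            rc=cv2.minAreaRect((T*1000).astype(np.float32))
            print(cam,n,round(c["conf"],2),c["rect"],"ztop",zt,"rect",np.round(rc[0],1),np.round(rc[1],1),round(rc[2],1),"mean",T.mean(0))
E
```

```text
top rail [(0.68, array([310., 262.]), array([ 0.5092, -0.0035,  0.    ])), (0.18, array([177., 288.]), array([0.4586, 0.2732, 0.    ]))]
top stop [(0.92, array([221., 268.]), array([0.4969, 0.1817, 0.012 ]))]
top bare_plate [(0.93, array([402., 250.]), array([ 0.5322, -0.1971,  0.012 ]))]
top bar_pin [(0.69, array([219., 236.]), array([0.5461, 0.173 , 0.1   ]))]
top bar_pivot [(0.79, array([211., 264.]), array([0.4942, 0.1913, 0.077 ]))]
top bar_over [(0.73, array([221., 243.]), array([0.538 , 0.1732, 0.077 ]))]
top block_left [(0.72, array([403., 250.]), array([ 0.5322, -0.2002,  0.012 ])), (0.62, array([333., 255.]), array([ 0.5219, -0.0529,  0.012 ]))]
top block_mid_left []
top block_mid_right [(0.78, array([308., 259.]), array([0.5151, 0.0003, 0.012 ])), (0.77, array([323., 173.]), array([ 0.7024, -0.0332,  0.012 ]))]
top block_right [(0.85, array([329., 256.]), array([ 0.5198, -0.0447,  0.012 ])), (0.74, array([178., 288.]), array([0.4559, 0.2675, 0.012 ]))]
top wax_jar [(0.65, array([446., 257.]), array([ 0.5177, -0.2931,  0.    ]))]
top tape_measure [(0.63, array([215., 239.])
[... 2824 characters left out ...]
[700.2 -27.4] [49.7 48.4] 44.2 mean [ 0.6993 -0.0238]
side block_mid_right 0.75 [327.9, 218.3, 25.1, 27.0] ztop 0.08097662272598237 rect [515.2  -6.7] [48.5 54.4] 5.2 mean [ 0.5142 -0.0079]
side rail 0.75 [289.5, 215.9, 80.2, 105.6] ztop 0.02831194629933289 rect [515.3  -1.5] [ 90.2 349.6] 5.4 mean [0.4924 0.0272]
side hold_bar 0.67 [289.0, 245.7, 44.9, 31.8] ztop 0.10239205666208287 rect [545.8 178.9] [11.   7.3] 9.0 mean [0.5451 0.1782]
side hold_bar 0.31 [324.2, 228.7, 26.0, 33.1] ztop 0.08075781569825541 rect [511.3  41.9] [49.6 56.1] 5.4 mean [0.5106 0.0464]
side tape_measure 0.78 [279.3, 232.9, 20.8, 34.5] ztop 0.05979099543282627 rect [619.3  21.9] [32.2 60.9] 4.4 mean [0.6166 0.0316]
```

```bash
cat >> h.py <<'E'
TH=.093; C0=np.array([.514,-.006]); ex=np.array([np.cos(TH),np.sin(TH)]); ey=np.array([-ex[1],ex[0]])
def W(x,y,z): return [*(C0+ex*x+ey*y),z]
def Q(a): 
    q=(R.from_euler('z',a)*R.from_euler('x',np.pi)).as_quat(); return q[[3,0,1,2]]
def F(): return R.from_euler('z',-TH).apply(read_state()["wrist_force"])
E
python3 - <<'E'
from h import *
np.set_printoptions(precision=4,suppress=True)
q=Q(TH+np.pi/2); lx=.000
print(ik(W(lx,-.118,.15),q),ik(W(0,.195,.15),Q(TH)))
gripper_close()
goto(W(lx,-.118,.13),q)
move_l(W(lx,-.118,.028),vel=.12)
print(read_state()["time_s"],F(),read_state()["eef_pos"])
f0=F(); y=-.040
move_l(W(lx,y,.028),vel=.05); print(F()-f0)
while y<-.015:
    y+=.001; move_l(W(lx,y,.028),vel=.02); f=F()-f0
    print(round(y,3),f)
    if f[1]<-8: break
print(read_state()["time_s"],read_state()["eef_pos"])
p,d=capture("top")
cv2.imwrite("pics/t1.png",cv2.resize(p[200:320,190:350],None,fx=4,fy=4,interpolation=cv2.INTER_CUBIC))
p,d=capture("side")
cv2.imwrite("pics/s1.png",cv2.resize(p[200:320,260:420],None,fx=4,fy=4,interpolation=cv2.INTER_CUBIC))
E
```

```text
[-0.3094  0.334   1.6937  0.      1.1139 -0.4024] [ 0.283   0.3227  1.7121 -0.      1.1067  1.7608]
5.8417 [-0.1015  0.5691 -0.1708] [ 0.5255 -0.1238  0.0285]
[ 0.4832 -1.4589  0.5742]
-0.039 [ 0.612  -2.2619  0.2336]
-0.038 [ 0.1522 -2.6009  0.6913]
-0.037 [ 0.6685 -2.2749  0.3734]
-0.036 [ 0.309  -1.9383  0.9177]
-0.035 [ 1.5636 -2.2609  0.7134]
-0.034 [ 0.4771 -2.3946  0.9851]
-0.033 [ 0.609  -5.8371 -0.2576]
-0.032 [ 0.4531 -9.5793 -0.3764]
9.55 [ 0.5179 -0.0394  0.0282]
```

View pics/t1.png

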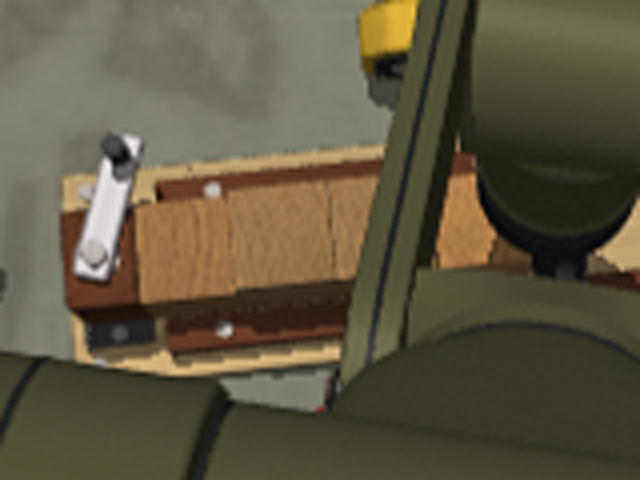

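View pics/s1.png

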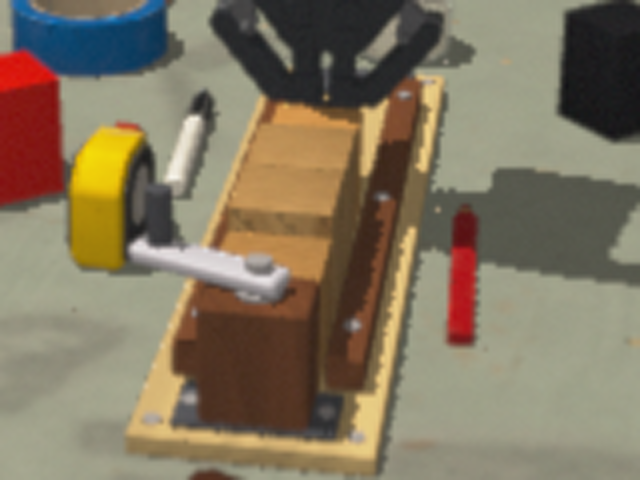

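The row has closed up and sits against the stop face at (137,250) in the crop. The bar still points back, with its pin at (118,150). Next I'll retreat and swing the bar.

```bash
cat >> h.py <<'E'
PV=np.array([.4965,.189])
def arc(phi,z,off=.017):
    d=ex*np.cos(phi)+ey*np.sin(phi); t=ex*np.sin(phi)-ey*np.cos(phi)
    return [*(PV+.05*d-off*t),z], Q(TH+np.pi/2+phi)
E
python3 - <<'E'
from h import *
np.set_printoptions(precision=3,suppress=True)
move_l(W(0,-.06,.03),vel=.08)
move_l(W(0,-.06,.16),vel=.2)
goto(*arc(.12,.16)); move_l(arc(.12,.097)[0],vel=.1)
f0=F(); print(read_state()["time_s"],read_state()["eef_pos"],arc(.12,.097)[0])
for deg in (-15,-27,-40,-52,-64,-76,-84,-88):
    move_l(*arc(np.radians(deg),.097),vel=.06); print(deg,F()-f0)
    if np.linalg.norm(F()-f0)>15: break
print(read_state()["time_s"])
for cam,b in(("top",(200,320,190,350)),("side",(200,320,260,420))):
    p,d=capture(cam)
    for n,z in(("bar_pin",.1),("bar_pivot",.077),("bar_over",.077)):
        print(cam,n,[(round(l["conf"],2),onz(cam,l["pixel"],z)[0]) for l in landmark_of(cam,n)[:2]])
    if cam=="side":cv2.imwrite("pics/s2.png",cv2.resize(p[b[0]:b[1],b[2]:b[3]],None,fx=4,fy=4,interpolation=cv2.INTER_CUBIC))
E
```

```text
12.825 [0.542 0.216 0.097] [np.float64(0.5417763748892983), np.float64(0.21618547179807115), 0.097]
-15 [ 0.679 -0.176  0.238]
-27 [-0.114  0.226  0.837]
-40 [-0.474  0.711  0.121]
-52 [-0.203  0.558  0.257]
-64 [-0.279 -0.48   1.311]
-76 [-0.261 -0.121  0.034]
-84 [-0.354 -0.005  0.857]
-88 [-0.108  0.286  0.992]
15.7083
top bar_pin [(0.5, array([0.507, 0.138, 0.1  ])), (0.17, array([ 0.587, -0.092,  0.1  ]))]
top bar_pivot [(0.92, array([0.493, 0.187, 0.077]))]
top bar_over [(0.84, array([0.502, 0.138, 0.077]))]
side bar_pin [(0.57, array([0.503, 0.138, 0.1  ])), (0.35, array([0.475, 0.212, 0.1  ]))]
side bar_pivot [(0.8, array([0.508, 0.186, 0.077]))]
side bar_over [(0.74, array([0.505, 0.134, 0.077])), (0.6, array([0.48 , 0.166, 0.077]))]
```

View pics/s2.png

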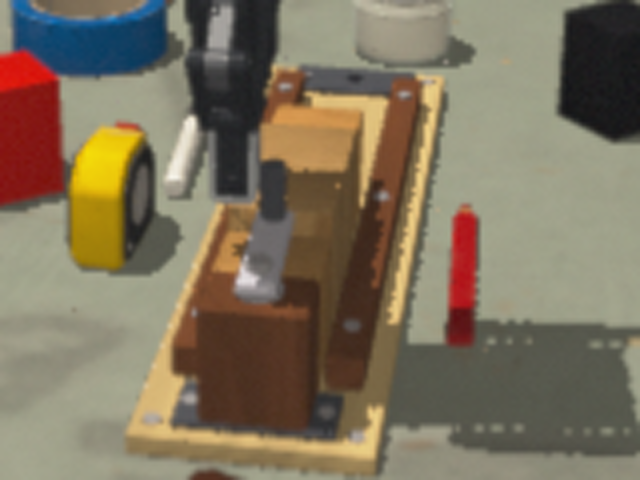

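Run:
```python
from h import *
np.set_printoptions(precision=3,suppress=True)
f0=F()
for deg in (-89,-90,-91,-92,-93):
    pos,_=arc(np.radians(deg),.097); move_l(pos,vel=.02); f=F()-f0; print(deg,f,read_state()["eef_pos"])
    if f[0]>4: break
for cam in("top","side"):
    p,d=capture(cam)
    for n,z in(("bar_pin",.1),("bar_pivot",.077),("bar_over",.077)):
        print(cam,n,[(round(l["conf"],2),l["pixel"],onz(cam,l["pixel"],z)[0]) for l in landmark_of(cam,n)[:1]])
    for c in cut_out(cam,"hold_bar")[:1]:
        P=cloud(cam,c["pixels"],d); T=P[abs(P[:,2]-.0865)<.005][:,:2]; print(cam,c["conf"],len(T),cv2.minAreaRect((T*1000).astype(np.float32)))
        T=P[P[:,2]>.1][:,:2]; print("pin",T.mean(0) if len(T) else 0)
    cv2.imwrite(f"pics/{cam}3.png",cv2.resize(p[200:320,190:350] if cam=="top" else p[230:310,270:376],None,fx=5,fy=5,interpolation=cv2.INTER_CUBIC))
print(read_state()["time_s"])
```

```text
-89 [ 0.514  0.044 -0.397] [0.519 0.141 0.097]
-90 [ 0.816  1.226 -0.477] [0.518 0.141 0.097]
-91 [ 3.51   1.913 -1.816] [0.518 0.141 0.097]
-92 [ 5.722  1.964 -3.865] [0.518 0.141 0.097]
top bar_pin [(0.83, [240.3, 258.6], array([0.502, 0.132, 0.1  ]))]
top bar_pivot [(0.81, [211.4, 262.7], array([0.498, 0.191, 0.077]))]
top bar_over [(0.57, [238.7, 261.2], array([0.5  , 0.137, 0.077]))]
top 0.65 221 ((495.9797058105469, 167.1845703125), (17.748828887939453, 58.880836486816406), 3.0803747177124023)
pin [0.497 0.138]
side bar_pin [(0.57, [327.4, 246.2], array([0.505, 0.136, 0.1  ]))]
side bar_pivot [(0.76, [318.3, 268.1], array([0.51 , 0.18 , 0.077]))]
side bar_over [(0.87, [327.3, 259.8], array([0.502, 0.145, 0.077]))]
side 0.78 191 ((499.4295349121094, 164.2589569091797), (17.911043167114258, 74.14970397949219), 6.180280685424805)
pin [0.502 0.139]
17.6083
```

View pics/top3.png

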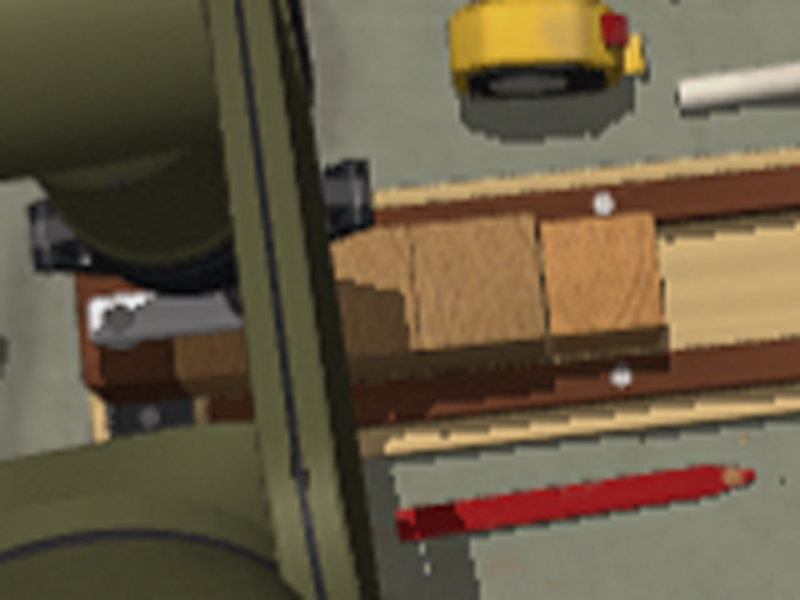

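Run:
```python
from h import *
np.set_printoptions(precision=4,suppress=True)
e=read_state()["eef_pos"]; g=e.copy(); g[:2]+=ex*.03
move_l(g,vel=.06); g[2]=.22; move_l(g,vel=.2)
goto_joints([-1.308,.307,1.506,0,1.328,-.073])
p,d=capture("top")
cv2.imwrite("pics/t4.png",cv2.resize(p[215:305,195:355],None,fx=5,fy=5,interpolation=cv2.INTER_CUBIC))
for n in("block_left","block_mid_left","block_mid_right","block_right","hold_bar"):
    for c in cut_out("top",n)[:2]:
        P=cloud("top",c["pixels"],d); zt=np.percentile(P[:,2],70); T=P[abs(P[:,2]-zt)<.006][:,:2]
        T=(T-C0)@np.c_[ex,ey]
        print(n,round(c["conf"],2),"zt",zt,"jig x",np.percentile(T[:,0],[1,99])*1e3,"jig y",np.percentile(T[:,1],[1,99])*1e3, cv2.minAreaRect((T*1000).astype(np.float32))[1:])
print(read_state()["time_s"])
p,d=capture("side")
cv2.imwrite("pics/s4.png",cv2.resize(p[200:320,260:420],None,fx=5,fy=5,interpolation=cv2.INTER_CUBIC))
```

```text
block_left 0.7 zt 0.0706791665462092 jig x [-25.4408  24.1565] jig y [128.1128 172.2714] ((51.649696350097656, 44.02836227416992), 2.180203437805176)
block_mid_left 0.82 zt 0.08256634089126327 jig x [-25.0961  24.1753] jig y [ 77.628  125.8774] ((50.82653045654297, 49.8513298034668), 0.17215043306350708)
block_mid_right 0.75 zt 0.07063661933697077 jig x [-191.6572 -133.1156] jig y [-225.4335 -165.4717] ((49.60867691040039, 50.14842224121094), 42.06245422363281)
block_mid_right 0.66 zt 0.06977603630970242 jig x [151.2617 212.1649] jig y [-73.5407 -12.9599] ((51.284698486328125, 50.184539794921875), 38.615421295166016)
block_right 0.69 zt 0.08788126917601699 jig x [-9.9102  7.7518] jig y [131.4606 203.0125] ((18.711711883544922, 72.83475494384766), 0.49311867356300354)
block_right 0.58 zt 0.07269711741753886 jig x [-23.6733  21.4585] jig y [-19.8223  24.7987] ((46.61465835571289, 45.694129943847656), 0.01577131263911724)
hold_bar 0.78 zt 0.08801309351405044 jig x [-9.9139  7.3616] jig y [131.4487 203.0138] ((72.79889678955078, 18.431364059448242), 89.54792785644531)
hold_bar 0.22 zt 0.014121999685392428 jig x [78.3015 94.8186] jig y [-164.2347  -40.6628] ((13.919073104858398, 127.6588134765625), 2.3083913326263428)
22.0917
```

View pics/t4.png

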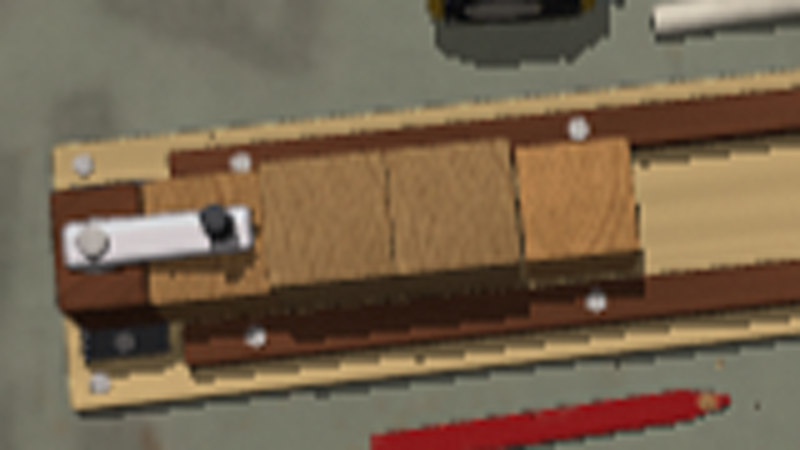

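View pics/s4.png

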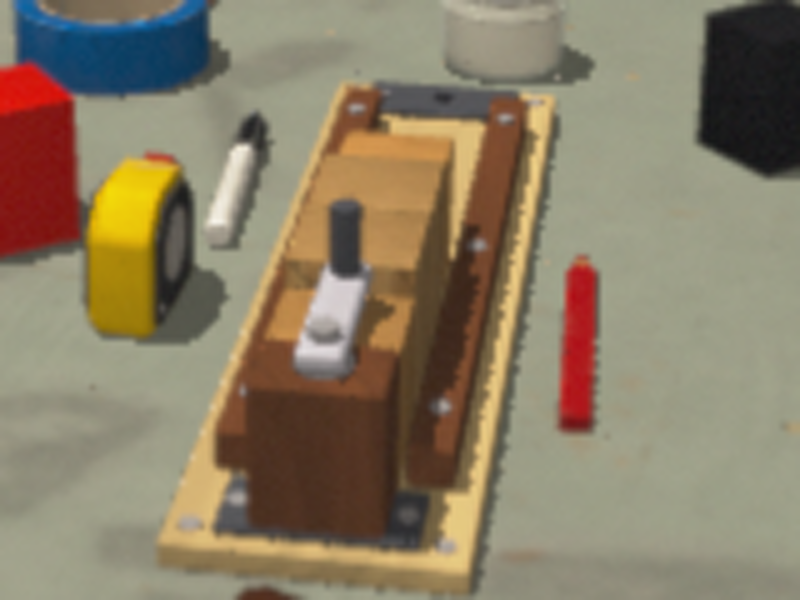

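The row is closed and home against the stop at (147,240) in the crop. The bar lies in line over the leading block, and the things round the jig have not moved.

```bash
python3 -c "
from workcell import *
print(job_done())"
```

```text
the job is handed in; nothing more can be done
None
```

The job is handed in at about 22 s of the 48 s: the row is home against the left end stop with no gaps I could see, the hold-down bar is turned against its limit in line with the row over the leading block, and the things around the jig look undisturbed.

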